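Cover the round pots with their own lids

ROBOT

A 7-joint arm with a two-finger parallel gripper is mounted at the origin on the work surface. World frame = base frame: x ahead of the robot, y to its left, z up, the work surface at z = 0. Lengths are in m, angles in rad, forces in N, time in s.
With the tool pointing down it reaches from about 0.425 to 0.875 m from the base axis. Payload 4.7 kg.
Tool frame: the origin (TCP) lies at the very end of the fingers, on their centre line; the grasp point (between the pads) lies 19 mm behind it; z points along the fingers, y is the line along which they close (so a half turn about z gives the same grasp; the last joint's range is limited). The gripper opens to 87 mm and grips with 3 to 60 N. Pads are 19 mm wide; open, the fingers measure 117 mm over their backs; the gripper's body (75 mm by 190 mm) begins 51 mm behind the grasp point.
Start: joints at [-1.269, 0.321, -0.07, 1.45, 0.023, 1.371, -0.057], TCP at [0.185, 0.623, 0.223] pointing down, gripper open.
Joint ranges: [-2.86, 2.86], [-0.3, 2.09], [-1.38, 1.24], [0.06, 2.45], [-1.56, 4.7], [0.09, 2.05], [-2.69, 2.69]. Speed limits (rad/s): [2.57, 2.57, 3.14, 3.14, 3.14, 3.14, 3.14].

INTERFACE

Orientations are given as a rotation vector (axis times angle).
In Python, from bench import get_state, get_image, get_calibration, close_job gives the robot as it stands.
- The arm moves only by the shell command python3 -m crank 'ROWS' [FORCE]. ROWS is JSON, a list of rows, each a list of 5 numbers: the opening, from 0 (shut) to 1 (fully open), then the shift along the world's x, y, z in units of 0.2 m (1.0 is 0.2 m), then the turn about the world's z in units of 2 pi rad (1.0 is 2 pi rad). A call has 1 to 5 rows; each row is the pose to reach, as a shift and turn from the pose commanded when the call began, turning the shorter way round; what a row does not reach only later rows make up. A row lasts 1/8 s, in which the tool goes at most 62.5 mm and 10.7 degrees, less where a joint would pass 70% of its speed; a pose out of reach is approached as far as the arm can. A call with a number of a shift or a turn outside -1 to 1 is refused whole. A call with a gripper value outside its range is refused whole. The fingers move at their own pace and stop on an object; FORCE is the grip in N (left out, the last holds). Time passes only in rows, so rows that repeat a pose let the fingers close. It gives the time, the measured TCP pose, the force, the opening and the grip force at its end, in the units of the state.
- get_state(): the state, without advancing time (a new reading comes with each control period).
- get_image(name): name is "side" or "top" or "wrist"; returns the picture (400x640x3 uint8, red, green, blue); there is no depth.
- get_calibration(name): a dict with "fovy" (degrees; the focal length in pixels is half the picture's height over the tangent of half this angle, whatever the lens; pixels are square), "cx", "cy" (the principal point, pixels), "R" (3x3) and "t" (3): a world point X has camera coordinates R X + t. Camera axes: x right, y down, z forward; pixel columns grow to the right and rows downward; lengths in m; the calibration is good to about 2 mm. A picture is of the moment at which its call begins: read the wrist's pose just before it. get_calibration takes no time and is no camera call; for the wrist camera it gives the pose at the moment of the call.
- close_job(): hands the job in; it is judged then, once.
The state is a dict: "time": time; "joint_positions": joint angles; "qd": joint speeds; "joint_torque": joint torques, N m; "position": TCP position; "tool_rot": TCP orientation; "ft_force": force on the tool from outside, world axes, zero at the start; "torque": the same for the moment, N m; "grip_width": opening from 0.0 (shut) to 1.0 (fully open); "grip_force": force on a finger pad.
Only numpy, scipy, OpenCV 4.12 (cv2) and the standard library are available. Lean on these libraries where they do the work, as an engineer would, in place of code of your own. Each camera call takes 0.05 s, during which the arm holds its last target. There are 200 camera calls.

TASK

Cover each of the three round steel pots with its own round lid, the one that matches its size, so that every lid sits level and fully down on the rim. Leave the pots standing where they are, and leave the square pan, the square lid, the shaker and the jar alone.

Things in the scene. Friction and masses are not known exactly. Their poses are not given: they have to be found in the camera images.
- pot_small: The small one of the three round steel pots: open, empty, upright, 76 mm outside diameter, 65 mm tall, wall 3 mm, with two small steel loop ears that stand out 14 mm on opposite sides, 20 mm below the rim. Loose on the table. Origin: centre of its underside; z up.
- pot_medium: The medium one of the three round steel pots: open, empty, upright, 100 mm outside diameter, 72 mm tall, wall 3 mm, with two small steel loop ears that stand out 14 mm on opposite sides, 20 mm below the rim. Loose on the table. Origin: centre of its underside; z up.
- pot_large: The large one of the three round steel pots: open, empty, upright, 124 mm outside diameter, 80 mm tall, wall 3 mm, with two small steel loop ears that stand out 14 mm on opposite sides, 20 mm below the rim. Loose on the table. Origin: centre of its underside; z up.
- lid_small: The small round steel lid, for pot_small, lying on the table: disc 84 mm across; under it a tapered plug that enters the pot (50 mm across at the bottom, 62 at the top); on it a black cylindrical knob, 24 mm across. Origin: centre of the plug's underside, z up. Heights above it: plug 0-10 mm, disc 10-14, shallow crown to 18, knob 18-50. Seated, the disc rests on the rim, this origin 55 mm above the pot's.
- lid_medium: The medium round steel lid, for pot_medium, lying on the table: disc 108 mm across; under it a tapered plug that enters the pot (74 mm across at the bottom, 86 at the top); on it a black cylindrical knob, 24 mm across. Origin: centre of the plug's underside, z up. Heights above it: plug 0-10 mm, disc 10-14, shallow crown to 18, knob 18-50. Seated, the disc rests on the rim, this origin 62 mm above the pot's.
- lid_large: The large round steel lid, for pot_large, lying on the table: disc 132 mm across; under it a tapered plug that enters the pot (98 mm across at the bottom, 110 at the top); on it a black cylindrical knob, 24 mm across. Origin: centre of the plug's underside, z up. Heights above it: plug 0-10 mm, disc 10-14, shallow crown to 18, knob 18-50. Seated, the disc rests on the rim, this origin 70 mm above the pot's.
- square_pan: Square open steel pan, 100 x 100 mm, 60 mm tall, loose, not to be covered or moved. Origin: centre of its underside; x and y along its sides.
- square_lid: Square steel lid, 108 x 108 mm, with the same black knob as the round lids (top at 50 mm), lying on the table; not to be moved. Origin: centre of its underside; x and y along its sides.
- shaker: Small glass shaker with a steel top, 38 mm diameter, 64 mm tall, standing among the pots; not to be moved. Origin: centre of its underside.
- jar: Small closed jar with a white cap, 40 mm diameter, 60 mm tall, standing among the pots; not to be moved. Origin: centre of its underside.
There are look-alikes about, which are no part of the job. Leave any green or pink look-alike of the lid_medium alone.

How it is judged:
At the end, for the whole second after the job is handed in: Each round lid sits on the pot of its own size: within 10 mm of its centre, within 4 mm of its seated height, level within 0.08 rad, the pots upright on the table, lids and pots at rest (horizontal distance between lid_small and pot_small below 0.01 m and z of lid_small in the frame of pot_small between 0.051 and 0.059 m and angle between each of lid_small, pot_small, lid_medium, pot_medium, lid_large, pot_large's own z axis and vertical below 0.08 rad and height (world z) of each of pot_small, pot_medium, pot_large below 0.006 m and linear speed of each of lid_small, pot_small, lid_medium, pot_medium, lid_large, pot_large below 0.02 m/s and horizontal distance between lid_medium and pot_medium below 0.01 m and z of lid_medium in the frame of pot_medium between 0.058 and 0.066 m and horizontal distance between lid_large and pot_large below 0.01 m and z of lid_large in the frame of pot_large between 0.066 and 0.074 m); the robot touches nothing.
It fails at once if one of the pots was shoved more than 40 mm from where it stood, or tipped (distance of any of pot_small, pot_medium, pot_large from where it was at the start of the episode above 0.04 m or angle between any of pot_small, pot_medium, pot_large's own z axis and vertical above 0.35 rad).
It fails at once if the square pan, the square lid, the shaker or the jar was moved more than 30 mm or tipped over (distance of any of square_pan, square_lid, shaker, jar from where it was at the start of the episode above 0.03 m or angle between any of square_pan, square_lid, shaker, jar's own z axis and vertical above 0.5 rad).
It also fails if it takes over 80 s, if anything falls off the work surface, if the arm or the gripper's body presses on something with over 40 N, if the wrist force passes 120 N, or if a joint passes its speed limit or range.

## Working session

There is one attempt and no reset: what is moved stays moved. The work goes in short steps, Python scripts to look and compute and a shell command to move; the robot and the scene stay as the last step left them, time stands still between calls to the robot, and variables do not carry over. Pictures are saved under pics/ and viewed, at most 14 in all, crops included, and the job is handed in when it is done.

```bash
mkdir -p pics
python3 - <<'E'
from bench import *
import cv2
for n in ("top","side"):
    im=get_image(n); cv2.imwrite(f"pics/{n}0.png",im[:,:,::-1])
    c=get_calibration(n); print(n,c)
s=get_state(); print(s)
E
```

```text
top {'fovy': 56.747798857133176, 'cx': 318.48429316127323, 'cy': 207.16772190082628, 'R': array([[ 0.02596686, -0.99964311,  0.00627556],
       [-0.99289363, -0.02651984, -0.11601265],
       [ 0.11613767, -0.00321848, -0.99322791]]), 't': array([-0.0229752 ,  0.46583944,  1.10025318])}
side {'fovy': 43.487898162752806, 'cx': 320.622689106433, 'cy': 196.1235875746704, 'R': array([[ 0.99391913, -0.10950347, -0.01156484],
       [-0.08009375, -0.64688639, -0.75836864],
       [ 0.07556287,  0.75468337, -0.6517233 ]]), 't': array([-0.45903727,  0.08520093,  1.32882414])}
{'time': 0.1, 'joint_positions': array([-1.26892147,  0.32175101, -0.070044  ,  1.45155073,  0.02256909,
        1.37079148, -0.05689731]), 'qd': array([-0.00039736, -0.00213651, -0.0003463 , -0.00158865, -0.00169073,
       -0.00085168,  0.00023831]), 'joint_torque': array([-4.15103332e-04, -4.92572057e+01, -4.05846946e-01, -3.13400960e+01,
       -6.43736799e-02,  3.94300232e-02,  6.30687396e-05]), 'position': array([0.18440293, 0.62278073, 0.2215703 ]), 'tool_rot': array([-4.50475060e-01, -3.10895392e+00,  2.68002242e-03]), 'ft_force': array([0.45446629, 0.03195793, 0.77744248]), 'torque': array([ 0.01851725, -0.05431027, -0.00271543]), 'grip_force': 0.0, 'grip_width': 0.9990694611928334}
```

View pics/top0.png

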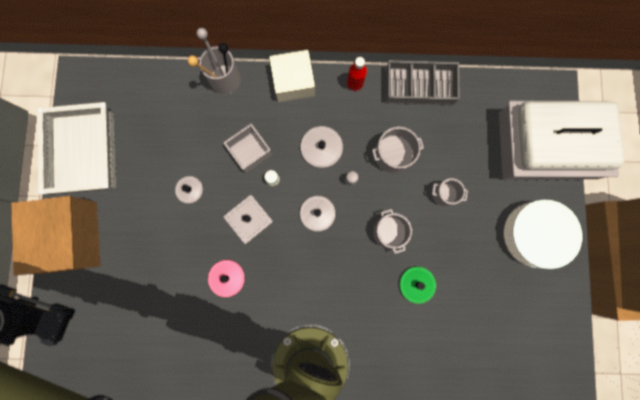

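View pics/side0.png

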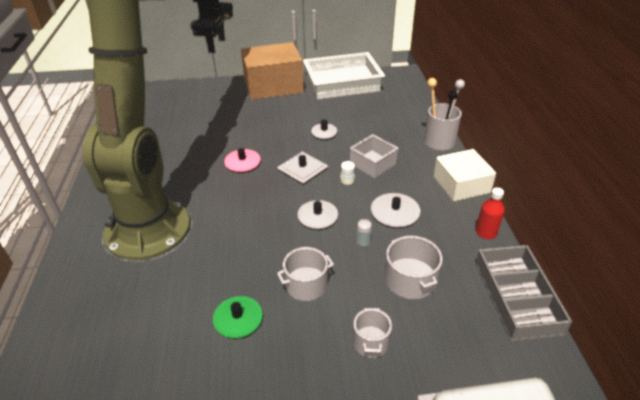

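The top view shows:
- Lids: large (322,146), medium (318,213), small (189,189).
- Pots: large (398,148), medium (393,231), small (451,191).

Next I'll measure by projecting contours onto planes.

```bash
cat > h.py <<'E'
import numpy as np, cv2
from scipy.optimize import least_squares
from bench import *
def cast(c,px,z):
    f=200/np.tan(np.radians(c['fovy']/2)); px=np.atleast_2d(px).astype(float)
    d=np.c_[(px[:,0]-c['cx'])/f,(px[:,1]-c['cy'])/f,np.ones(len(px))]@c['R']
    o=-c['R'].T@c['t']; return (o+d*((z-o[2])/d[:,2])[:,None])[:,:2]
def proj(c,P):
    f=200/np.tan(np.radians(c['fovy']/2)); q=np.asarray(P)@c['R'].T+c['t']
    return np.c_[f*q[:,0]/q[:,2]+c['cx'],f*q[:,1]/q[:,2]+c['cy']]
def ring(c,xy,r,z):
    a=np.linspace(0,2*np.pi,60); return proj(c,np.c_[xy[0]+r*np.cos(a),xy[1]+r*np.sin(a),0*a+z])
def fit(p,r=None):
    k=lambda v:np.hypot(p[:,0]-v[0],p[:,1]-v[1])-(v[2] if r is None else r)
    x0=list(p.mean(0))+([0.05] if r is None else [])
    s=least_squares(k,x0,loss='soft_l1',f_scale=0.001); return s.x,np.median(abs(k(s.x)))
def blob(im,seed,t):
    m=(cv2.cvtColor(im,cv2.COLOR_RGB2GRAY)>t).astype(np.uint8)
    cs,_=cv2.findContours(m,cv2.RETR_EXTERNAL,cv2.CHAIN_APPROX_NONE)
    return max((k for k in cs if cv2.pointPolygonTest(k,seed,True)>-6),key=len)[:,0]
E
python3 - <<'E'
from h import *
im=cv2.imread("pics/top0.png")[:,:,::-1].copy(); c=get_calibration("top")
big=cv2.resize(im[110:270,160:480],None,fx=2.5,fy=2.5,interpolation=cv2.INTER_CUBIC)
for n,s,r,z in [("LS",(189,189),.042,.014),("LM",(318,213),.054,.014),("LL",(322,146),.066,.014),("PS",(451,191),.038,.065),("PM",(393,231),.05,.072),("PL",(398,148),.062,.08)]:
    p=cast(c,blob(im,s,95),z); f,e=fit(p,r); g,_=fit(p); print(n,f.round(4),e.round(4),g.round(4))
    cv2.polylines(big,[((ring(c,f,r,z)-[160,110]+.5)*2.5).astype(int)],True,(255,0,0))
for n,s in(("pan",(246,147)),("sqlid",(248,219)),("jar",(272,178)),("shaker",(351,178))):print(n,cast(c,s,.06).round(3))
cv2.imwrite("pics/top_fit.png",big[:,:,::-1])
E
```

```text
LS [0.5128 0.3928] 0.0033 [0.5127 0.3926 0.0452]
LM [ 0.4497 -0.0079] 0.0032 [ 0.4497 -0.0078  0.0572]
LL [ 0.6605 -0.0154] 0.0029 [ 0.6606 -0.0154  0.0689]
PS [ 0.5205 -0.4076] 0.0046 [ 0.5211 -0.407   0.0424]
PM [ 0.3991 -0.2327] 0.0038 [ 0.3995 -0.233   0.054 ]
PL [ 0.6455 -0.2443] 0.0039 [ 0.6465 -0.2451  0.0658]
pan [[0.639 0.212]]
sqlid [[0.422 0.196]]
jar [[0.546 0.13 ]]
shaker [[ 0.553 -0.105]]
```

View pics/top_fit.png

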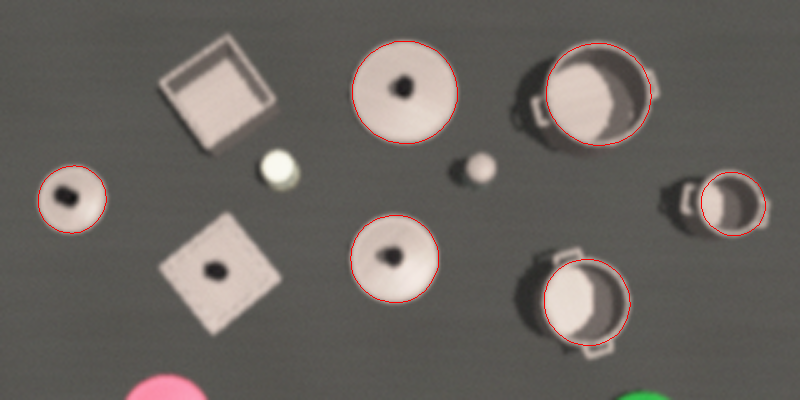

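The rings match the lid and pot outlines to within a few mm. I'll move over the small lid and refine with the wrist camera.

```bash
python3 -m crank '[[1,0.985,-0.69,0,0],[1,0.985,-0.69,0,0],[1,0.985,-0.69,0,0],[1,0.985,-0.69,0,0],[1,0.985,-0.69,0,0]]' 40
python3 -m crank '[[1,0.6,-0.46,0,0],[1,0.6,-0.46,0,0],[1,0.6,-0.46,0,0],[1,0.6,-0.46,0,0]]'
python3 - <<'E'
from h import *
c=get_calibration("wrist"); im=get_image("wrist"); s=get_state()
from scipy.spatial.transform import Rotation as Ro
print(s['time'],s['position'],Ro.from_rotvec(s['tool_rot']).as_matrix().round(3)); print(c, -c['R'].T@c['t'])
cv2.imwrite("pics/w1.png",im[:,:,::-1])
print(proj(c,[[.513,.393,.05],list(s['position'])]))
E
```

```text
time: 0.72
position: [0.3872, 0.4804, 0.2222]
tool_rot: [0.466, 3.104, -0.003]
ft_force: [0.1, 0.8, 0.3]
grip_width: 0.999
grip_force: 0.0
time: 1.23
position: [0.5028, 0.3916, 0.222]
tool_rot: [-0.457, -3.108, 0.002]
ft_force: [-0.9, 0.8, -0.6]
grip_width: 1.002
grip_force: 0.0
1.275 [0.50081223 0.39378692 0.22202587] [[-0.959  0.284 -0.001]
 [ 0.284  0.959  0.   ]
 [ 0.001 -0.    -1.   ]]
{'fovy': 62.525082795524746, 'cx': 316.8714821041562, 'cy': 197.71992459164355, 'R': array([[ 2.88056194e-01,  9.57613230e-01, -7.28703484e-04],
       [ 9.24733379e-01, -2.77967872e-01,  2.60003922e-01],
       [ 2.48780640e-01, -7.55695967e-02, -9.65607285e-01]]), 't': array([-0.51963854, -0.3867952 ,  0.29324375])} [0.43441417 0.41225641 0.38334791]
[[321.13703009 189.41129192]
 [319.82515979 244.35892405]]
```

View pics/w1.png

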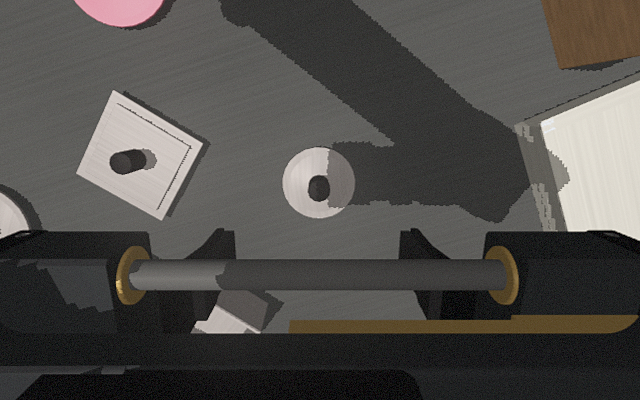

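Run:
```python
from h import *
c=get_calibration("wrist"); im=cv2.imread("pics/w1.png")[:,:,::-1]
print("disc",cast(c,(319,183),.014),get_state()['position'])
g=cv2.cvtColor(im,cv2.COLOR_BGR2GRAY); g=im.max(2)
m=(g[165:215,295:345]<60).astype(np.uint8); n,l,st,ce=cv2.connectedComponentsWithStats(m); print(st,ce)
p=blob(im,(300,183),120); print(fit(cast(c,p[p[:,0]<325],.014),.042))
```

```text
disc [[0.51131276 0.39322358]] [0.50081223 0.39378692 0.22202587]
[[   0    0   50   50 2167]
 [  14   11   21   26  332]
 [  20   28    1    1    1]] [[24.38024919 24.78357176]
 [25.29518072 22.63855422]
 [20.         28.        ]]
(array([0.51164603, 0.39351971]), np.float64(0.0007820200414389925))
```

```bash
python3 -m crank '[[1,0.052,0,-0.3,0],[1,0.052,0,-0.6,0],[1,0.052,0,-0.9,0],[1,0.052,0,-1,0],[1,0.052,0,-1,0]]' 40
python3 -m crank '[[0,0,0,0,0],[0,0,0,0,0],[0,0,0,0,0],[0,0,0,0,0],[0,0,0,0,0]]' 40
python3 -m crank '[[0,0,0,0.1,0],[0,0,0,0.4,0],[0,0,0,0.7,0],[0,0,0,0.9,0],[0,0,0,0.9,0]]' 40
```

```text
time: 1.9
position: [0.5102, 0.3945, 0.022]
tool_rot: [-0.447, -3.108, 0.001]
ft_force: [0.2, -0.1, 0.4]
grip_width: 1.0
grip_force: 0.0
time: 2.52
position: [0.512, 0.3933, 0.0227]
tool_rot: [0.451, 3.109, 0.0]
ft_force: [-0.5, 0.4, -0.7]
grip_width: 0.519
grip_force: 0.0
time: 3.15
position: [0.5141, 0.3948, 0.2091]
tool_rot: [0.45, 3.103, 0.012]
ft_force: [-1.2, 0.5, -0.6]
grip_width: 0.019
grip_force: 0.0
```

The fingers close more slowly than I allowed, and they missed the knob by rising too early. I'll reopen and check the lid.

```bash
python3 -m crank '[[0.6,0,0,0,0],[0.6,0,0,0,0],[0.6,0,0,0,0],[0.6,0,0,0,0],[0.6,0,0,0,0]]' 40
python3 - <<'E'
from h import *
c=get_calibration("wrist"); im=get_image("wrist"); s=get_state(); print(s['position'],s['grip_width'])
cv2.imwrite("pics/w2.png",im[:,:,::-1])
q=tuple(proj(c,[[.5116,.3935,.014]])[0]-[20,0]);p=blob(im,q,120); print(q,fit(cast(c,p[p[:,0]<q[0]+25],.014),.042))
E
```

```text
time: 3.78
position: [0.5118, 0.3932, 0.2022]
tool_rot: [-0.45, -3.109, 0.001]
ft_force: [0.8, 0.1, -0.1]
grip_width: 0.504
grip_force: 0.0
[0.51191224 0.39320816 0.20237371] 0.539018961174835
(np.float64(297.07391515420784), np.float64(177.22029395664862)) (array([0.51389523, 0.390905  ]), np.float64(0.0008413657955363765))
```

```bash
python3 -m crank '[[0.6,0.01,-0.01,-0.3,0],[0.6,0.01,-0.01,-0.6,0],[0.6,0.01,-0.01,-0.9,0],[0.6,0.01,-0.01,-0.9,0]]' 40
python3 -m crank '[[0,0,0,0,0],[0,0,0,0,0],[0,0,0,0,0],[0,0,0,0,0],[0,0,0,0,0]]' 40
python3 -m crank '[[0,0,0,0,0],[0,0,0,0,0],[0,0,0,0.05,0],[0,0,0,0.1,0],[0,0,0,0.1,0]]' 40
```

```text
time: 4.32
position: [0.5129, 0.3905, 0.0197]
tool_rot: [-0.45, -3.107, 0.004]
ft_force: [-0.2, 0.9, 0.2]
grip_width: 0.597
grip_force: 0.0
time: 4.95
position: [0.5141, 0.3913, 0.0232]
tool_rot: [0.45, 3.109, 0.001]
ft_force: [-0.9, -0.4, 2.9]
grip_width: 0.263
grip_force: 40.0
time: 5.58
position: [0.5146, 0.3919, 0.0438]
tool_rot: [0.45, 3.108, 0.003]
ft_force: [-0.4, 0.3, -0.9]
grip_width: 0.266
grip_force: 40.0
```

```bash
python3 -m crank '[[0,0,0,0.3,0],[0,0,0,0.6,0],[0,0,0,0.9,0],[0,0,-0.3,0.9,0],[0,0,-0.6,0.9,0]]' 40
python3 -m crank '[[0,0,-0.3,0,0],[0,0,-0.6,0,0],[0,0,-0.9,0,0],[0,0.1,-1,0,0]]' 40
python3 -m crank '[[0,0.1,-0.3,0,0],[0,0.1,-0.6,0,0],[0,0.1,-0.9,0,0],[0,0.1,-1,0,0]]' 40
python3 -m crank '[[0,0.2,-0.3,0,0],[0,0.2,-0.6,0,0],[0,0.2,-0.9,0,0],[0,0.23,-1,0,0]]' 40
python3 -m crank '[[0,0,-0.2,0,0],[0,0,-0.35,0,0],[0,0,-0.35,0,0],[0,0,-0.35,0,0]]' 40
python3 - <<'E'
from h import *
c=get_calibration("wrist"); im=get_image("wrist"); s=get_state(); print(s['position'],s['grip_width'],s['qd'].round(3))
np.save("pics/c3.npy",c); cv2.imwrite("pics/w3.png",im[:,:,::-1])
print(proj(c,[[.5205,-.4076,.065]]))
E
```

```text
time: 6.2
position: [0.5141, 0.2705, 0.2234]
tool_rot: [0.447, 3.108, 0.002]
ft_force: [-0.0, -1.2, -1.1]
grip_width: 0.263
grip_force: 40.0
time: 6.7
position: [0.5333, 0.0663, 0.2231]
tool_rot: [0.459, 3.107, -0.0]
ft_force: [-0.6, 0.6, -1.1]
grip_width: 0.264
grip_force: 40.0
time: 7.2
position: [0.5528, -0.1343, 0.2227]
tool_rot: [0.461, 3.107, -0.003]
ft_force: [0.5, 0.3, -1.4]
grip_width: 0.266
grip_force: 40.0
time: 7.7
position: [0.5974, -0.3346, 0.2223]
tool_rot: [-0.461, -3.106, 0.005]
ft_force: [1.0, 0.4, -0.1]
grip_width: 0.265
grip_force: 40.0
time: 8.2
position: [0.6003, -0.3977, 0.2221]
tool_rot: [-0.449, -3.109, -0.002]
ft_force: [0.7, 0.7, -1.0]
grip_width: 0.262
grip_force: 40.0
[ 0.60063616 -0.39701266  0.22226983] 0.26641991358419215 [-0.011 -0.006 -0.004 -0.     0.002 -0.     0.002]
[[282.09265117 106.67664823]]
```

View pics/w3.png

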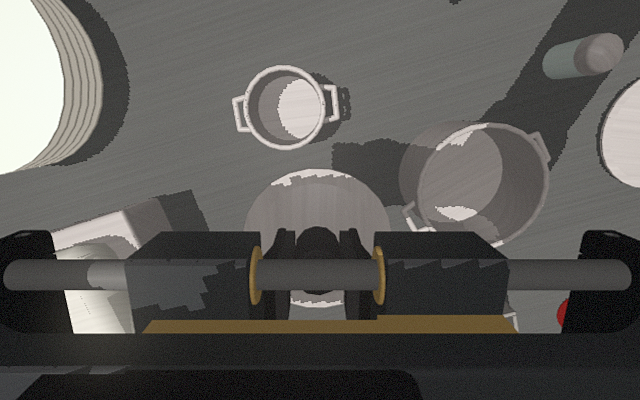

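The small pot's rim is centred near (285,107), and the held lid at (317,240) looks level. I'll fit the rim.

```bash
cat >> h.py <<'E'
def rim(im,c,guess,r,z,win=.012):
    "sub-pixel-ish: outermost strong edge points near the guessed rim, then circle fit of known radius"
    g=cv2.GaussianBlur(cv2.cvtColor(im,cv2.COLOR_RGB2GRAY),(3,3),0)
    e=cv2.Canny(g,40,100); p=np.argwhere(e)[:,::-1]; w=cast(c,p,z); q=np.array(guess,float)
    for k in (win,.006,.004,.003,.003):
        d=np.hypot(*(w-q).T)-r; s=w[abs(d)<k]; q,er=fit(s,r)
    return q,er,len(s)
E
python3 - <<'E'
from h import *
c=np.load("pics/c3.npy",allow_pickle=True).item(); im=cv2.imread("pics/w3.png")[:,:,::-1].copy()
print(cast(c,(285.5,107.5),.065)); 
for r in(.038,.035):print(rim(im,c,cast(c,(285.5,107.5),.065)[0],r,.065))
p=cast(c,(317.5,169.5),.214);print(p, get_state()['position'])
E
```

```text
[[ 0.52210486 -0.40478339]]
(array([ 0.52232242, -0.40672955]), np.float64(0.0003112892849690789), 334)
(array([ 0.52243281, -0.40687817]), np.float64(0.00129923277984062), 441)
[[ 0.56098287 -0.38570547]] [ 0.60063616 -0.39701266  0.22226983]
```

```bash
python3 -m crank '[[0,-0.2,-0.04,0,0],[0,-0.392,-0.04,0,0],[0,-0.392,-0.04,-0.25,0],[0,-0.392,-0.04,-0.5,0],[0,-0.392,-0.04,-0.5,0]]' 40
python3 -m crank '[[0,0,0,-0.06,0],[0,0,0,-0.11,0],[0,0,0,-0.16,0],[0,0,0,-0.21,0],[0,0,0,-0.22,0]]' 40
python3 -m crank '[[0,0,0,0,0],[0,0,0,0,0],[0.6,0,0,0,0],[0.6,0,0,0,0],[0.6,0,0,0,0]]' 40
python3 -m crank '[[0.6,0,0,0,0],[0.6,0,0,0.1,0],[0.6,0,0,0.4,0],[0.6,0.3,0.1,0.7,0],[0.6,0.4,0.1,0.7,0]]' 40
python3 - <<'E'
from h import *
c=get_calibration("wrist"); im=get_image("wrist"); s=get_state(); print(s['position'],s['grip_width'],s['qd'].round(3))
np.save("pics/c4.npy",c); cv2.imwrite("pics/w4.png",im[:,:,::-1])
p=proj(c,[[.5223,-.4062,.069]])[0]; print(p)
for r,z in((.042,.069),(.042,.067)): print(rim(im,c,(.5223,-.4062),r,z))
E
```

```text
time: 8.88
position: [0.5201, -0.4026, 0.1187]
tool_rot: [-0.446, -3.103, -0.008]
ft_force: [0.4, 0.5, -0.2]
grip_width: 0.268
grip_force: 40.0
time: 9.5
position: [0.5212, -0.4065, 0.0783]
tool_rot: [-0.45, -3.108, -0.001]
ft_force: [-1.9, 2.2, 5.3]
grip_width: 0.267
grip_force: 40.0
time: 10.12
position: [0.5216, -0.4068, 0.0787]
tool_rot: [0.45, 3.109, -0.0]
ft_force: [-0.6, 0.5, -0.6]
grip_width: 0.515
grip_force: 0.0
time: 10.75
position: [0.6042, -0.3869, 0.2248]
tool_rot: [0.448, 3.102, -0.003]
ft_force: [1.0, -0.2, -0.0]
grip_width: 0.6
grip_force: 0.0
[ 0.61025431 -0.38377481  0.22472557] 0.5993004870497438 [-0.017 -0.018 -0.03   0.112  0.007 -0.037  0.049]
[271.8904239  105.83129137]
(array([ 0.5220484, -0.4066369]), np.float64(0.0006847550395234214), 383)
(array([ 0.52194491, -0.40685291]), np.float64(0.0004343686034645605), 377)
```

View pics/w4.png

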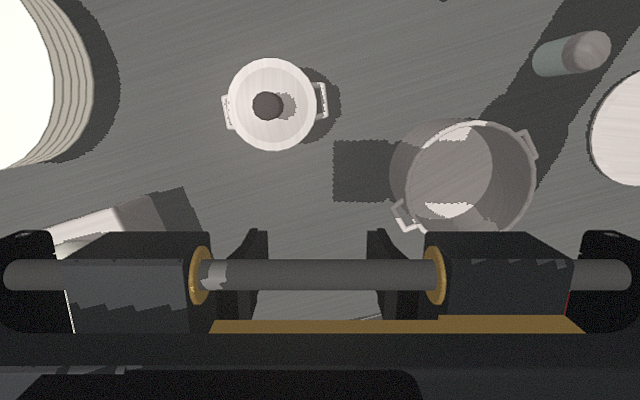

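The small lid sits centred and flat on its pot at (269,104). I'll fit the large pot from this view, then go to the large lid.

```bash
python3 -m crank '[[0.6,0.3,0.3,0,0],[0.6,0.59,0.6,0,0],[0.6,0.59,0.9,0,0],[0.6,0.59,1,0,0]]' 40
python3 -m crank '[[0.6,0,0.3,0,0],[0.6,0,0.6,0,0],[0.6,0,0.86,0,0],[0.6,0,0.86,0,0],[0.6,0,0.86,0,0]]' 40
python3 - <<'E'
from h import *
c=np.load("pics/c4.npy",allow_pickle=True).item(); im=cv2.imread("pics/w4.png")[:,:,::-1].copy()
print("PL",rim(im,c,(.6455,-.2443),.062,.08))
c=get_calibration("wrist"); im=get_image("wrist"); s=get_state(); print(s['position'],s['grip_width'],s['qd'].round(3))
np.save("pics/c5.npy",c); cv2.imwrite("pics/w5.png",im[:,:,::-1])
print(proj(c,[[.6605,-.0154,.014],[.6605,-.0154,.05],[.6455,-.2443,.08]]))
print("LL",rim(im,c,(.6605,-.0154),.066,.014),"PL",rim(im,c,(.6455,-.2443),.062,.08))
E
```

```text
time: 11.3
position: [0.7207, -0.1839, 0.2193]
tool_rot: [0.448, 3.109, 0.0]
ft_force: [0.0, -0.2, -0.5]
grip_width: 0.602
grip_force: 0.0
time: 11.92
position: [0.7195, -0.0154, 0.2196]
tool_rot: [0.45, 3.108, -0.002]
ft_force: [-0.0, -0.2, 0.3]
grip_width: 0.601
grip_force: 0.0
PL (array([ 0.6466615 , -0.24710365]), np.float64(0.00041090596367482357), 429)
[ 0.71947963 -0.01672303  0.21952084] 0.5984935804621723 [ 0.02   0.001  0.009  0.003 -0.004 -0.005 -0.001]
[[301.4863637  122.93966373]
 [299.81760309 124.48145411]
 [ 59.44039855 181.48336001]]
LL (array([ 0.66166378, -0.01637076]), np.float64(0.0006788597118991754), 500) PL (array([ 0.64735706, -0.24529855]), np.float64(0.0003967006400925274), 402)
```

View pics/w5.png

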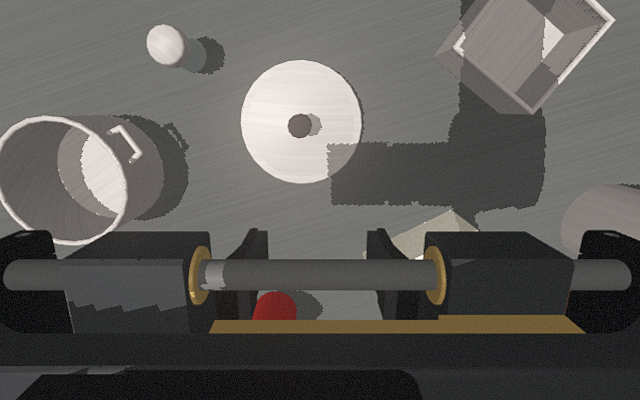

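The large lid is centred at (301,122), and the fits from different views agree within about 2 mm. I'll grasp it.

```bash
python3 -m crank '[[0.6,-0.29,0,0,0],[0.6,-0.29,0,-0.3,0],[0.6,-0.29,0,-0.6,0],[0.6,-0.29,0,-0.9,0],[0.6,-0.29,0,-0.98,0]]' 40
python3 -m crank '[[0,0,0,0,0],[0,0,0,0,0],[0,0,0,0,0],[0,0,0,0,0],[0,0,0,0,0]]' 40
python3 -m crank '[[0,0,0,0,0],[0,0,0,0.1,0],[0,0,0,0.3,0],[0,0,0,0.6,0],[0,0,0,0.8,0]]' 40
python3 -m crank '[[0,0,-0.3,0,0],[0,0,-0.6,0,0],[0,0,-0.9,0,0],[0,-0.07,-1,0,0],[0,-0.07,-1,0,0]]' 40
```

```text
time: 12.6
position: [0.6582, -0.017, 0.0188]
tool_rot: [-0.454, -3.102, 0.003]
ft_force: [-0.4, 0.7, 0.1]
grip_width: 0.602
grip_force: 0.0
time: 13.22
position: [0.6629, -0.0153, 0.0247]
tool_rot: [0.45, 3.106, 0.0]
ft_force: [-0.5, -0.8, 7.1]
grip_width: 0.264
grip_force: 40.0
time: 13.85
position: [0.6622, -0.0147, 0.1866]
tool_rot: [0.45, 3.106, 0.002]
ft_force: [-0.2, -0.3, -2.0]
grip_width: 0.257
grip_force: 40.0
time: 14.48
position: [0.6458, -0.2173, 0.1833]
tool_rot: [-0.458, -3.108, 0.0]
ft_force: [-0.1, 0.6, -2.2]
grip_width: 0.264
grip_force: 40.0
```

```bash
python3 -m crank '[[0,-0.005,-0.15,0,0],[0,-0.005,-0.15,0,0],[0,-0.005,-0.15,-0.15,0],[0,-0.005,-0.15,-0.28,0],[0,-0.005,-0.15,-0.28,0]]' 40
python3 -m crank '[[0,0,0,-0.04,0],[0,0,0,-0.08,0],[0,0,0,-0.12,0],[0,0,0,-0.16,0],[0,0,0,-0.16,0]]' 40
python3 -m crank '[[0,0,0,0,0],[0,0,0,0,0],[0.6,0,0,0,0],[0.6,0,0,0,0],[0.6,0,0,0,0]]' 40
```

```text
time: 15.1
position: [0.6459, -0.2406, 0.1242]
tool_rot: [-0.445, -3.105, -0.004]
ft_force: [-0.8, 0.4, -0.8]
grip_width: 0.264
grip_force: 40.0
time: 15.72
position: [0.6466, -0.2449, 0.0946]
tool_rot: [0.451, 3.109, 0.0]
ft_force: [0.5, 0.2, -1.1]
grip_width: 0.263
grip_force: 40.0
time: 16.35
position: [0.6466, -0.2448, 0.0947]
tool_rot: [0.45, 3.109, 0.0]
ft_force: [0.4, 0.1, 0.9]
grip_width: 0.515
grip_force: 0.0
```

```bash
python3 -m crank '[[0.6,0,0,0.1,0],[0.6,0,0,0.4,0],[0.6,0.2,0,0.62,0],[0.6,0.4,0,0.62,0],[0.6,0.4,0,0.62,0]]' 40
python3 - <<'E'
from h import *
c=get_calibration("wrist"); im=get_image("wrist"); s=get_state(); print(s['position'],s['qd'].round(3))
cv2.imwrite("pics/w6.png",im[:,:,::-1])
print("LL",rim(im,c,(.647,-.2455),.066,.084))
E
python3 -m crank '[[0.6,-0.3,0.2,0,0],[0.6,-0.5,0.45,0,0],[0.6,-0.8,0.7,0,0],[0.6,-0.97,0.95,0,0],[0.6,-0.97,1,0,0]]' 40
python3 -m crank '[[0.6,0,0.19,0,0],[0.6,0,0.19,0,0],[0.6,0,0.19,0,0]]' 40
python3 - <<'E'
from h import *
c=get_calibration("wrist"); im=get_image("wrist"); s=get_state(); print(s['position'],s['grip_width'],s['qd'].round(3))
np.save("pics/c7.npy",c); cv2.imwrite("pics/w7.png",im[:,:,::-1])
print("LM",rim(im,c,(.4497,-.0079),.054,.014),"PM",rim(im,c,(.3991,-.2327),.05,.072))
E
```

```text
time: 16.98
position: [0.729, -0.2432, 0.2187]
tool_rot: [0.445, 3.109, -0.0]
ft_force: [-0.1, 0.3, -0.5]
grip_width: 0.596
grip_force: 0.0
[ 0.72713439 -0.24431092  0.21858976] [ 0.002 -0.034  0.023  0.053  0.016 -0.001  0.   ]
LL (array([ 0.64598355, -0.24450284]), np.float64(0.0007192815600674807), 618)
time: 17.65
position: [0.5292, -0.0428, 0.219]
tool_rot: [-0.448, -3.109, -0.004]
ft_force: [0.8, 0.1, -0.2]
grip_width: 0.598
grip_force: 0.0
time: 18.02
position: [0.5319, -0.008, 0.219]
tool_rot: [0.452, 3.109, -0.0]
ft_force: [-0.8, -1.0, -1.2]
grip_width: 0.602
grip_force: 0.0
[ 0.53205785 -0.00850361  0.21887835] 0.5992175653235519 [ 0.009  0.01   0.004 -0.006 -0.005 -0.    -0.002]
LM (array([ 0.45121494, -0.0089889 ]), np.float64(0.0006586334498321772), 433) PM (array([ 0.40038868, -0.23273958]), np.float64(0.0003366145530316819), 328)
```

View pics/w6.png

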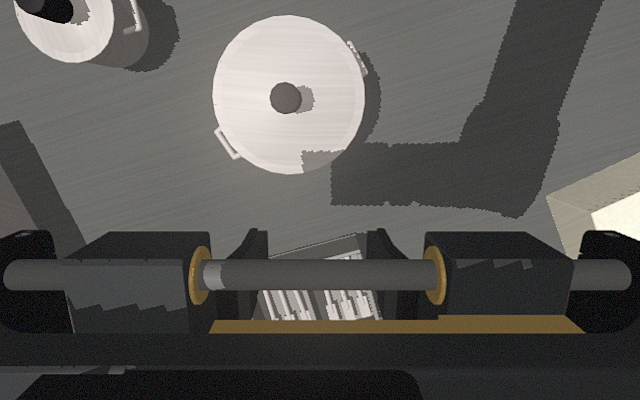

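View pics/w7.png

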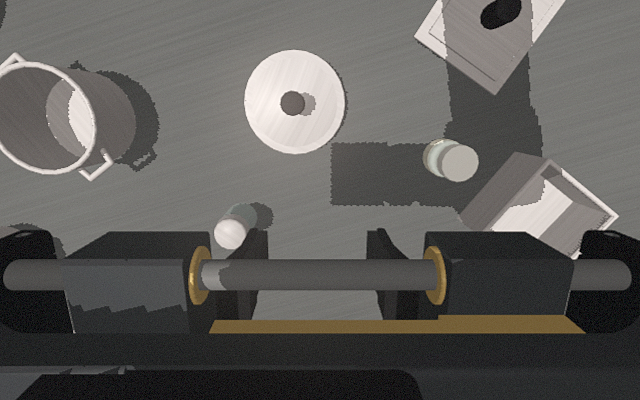

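The large lid sits flat on its pot at (289,95). The medium lid is at (294,102), and I'll grasp it next.

```bash
python3 -m crank '[[0.6,-0.3,0,0,0],[0.6,-0.405,0,-0.2,0],[0.6,-0.405,0,-0.5,0],[0.6,-0.405,0,-0.8,0],[0.6,-0.405,0,-0.97,0]]' 40
python3 -m crank '[[0.6,0,0,0,0],[0,0,0,0,0],[0,0,0,0,0],[0,0,0,0,0],[0,0,0,0,0]]' 40
python3 -m crank '[[0,0,0,0,0],[0,0,0,0.1,0],[0,0,0,0.3,0],[0,0,0,0.6,0],[0,0,0,0.8,0]]' 40
python3 -m crank '[[0,0,-0.3,0,0],[0,0,-0.6,0,0],[0,-0.1,-0.9,0,0],[0,-0.2,-1,0,0],[0,-0.2,-1,0,0]]' 40
```

```text
time: 18.7
position: [0.4495, -0.0087, 0.0221]
tool_rot: [-0.455, -3.106, 0.002]
ft_force: [0.2, -0.0, 0.5]
grip_width: 0.607
grip_force: 0.0
time: 19.32
position: [0.4522, -0.0069, 0.0255]
tool_rot: [0.45, 3.108, 0.001]
ft_force: [-0.7, -1.0, 5.2]
grip_width: 0.263
grip_force: 40.0
time: 19.95
position: [0.452, -0.0066, 0.1871]
tool_rot: [0.45, 3.107, 0.002]
ft_force: [0.9, 0.6, -1.8]
grip_width: 0.263
grip_force: 40.0
time: 20.58
position: [0.4098, -0.2078, 0.1843]
tool_rot: [-0.457, -3.108, -0.003]
ft_force: [0.1, -0.0, -1.4]
grip_width: 0.265
grip_force: 40.0
```

```bash
python3 -m crank '[[0,-0.052,-0.125,0,0],[0,-0.052,-0.125,0,0],[0,-0.052,-0.125,-0.15,0],[0,-0.052,-0.125,-0.32,0],[0,-0.052,-0.125,-0.32,0]]' 40
python3 -m crank '[[0,0,0,-0.04,0],[0,0,0,-0.08,0],[0,0,0,-0.12,0],[0,0,0,-0.16,0],[0,0,0,-0.16,0]]' 40
python3 -m crank '[[0,0,0,0,0],[0,0,0,0,0],[0.6,0,0,0,0],[0.6,0,0,0,0],[0.6,0,0,0,0]]' 40
python3 -m crank '[[0.6,0,0,0.1,0],[0.6,0,0,0.4,0],[0.6,0.2,0,0.62,0],[0.6,0.4,0,0.62,0],[0.6,0.4,0,0.62,0]]' 40
python3 - <<'E'
from h import *
c=get_calibration("wrist"); im=get_image("wrist"); s=get_state(); print(s['position'],s['qd'].round(3))
cv2.imwrite("pics/w8.png",im[:,:,::-1])
print("LM",rim(im,c,(.4004,-.2326),.054,.076))
im=get_image("side"); cv2.imwrite("pics/s8.png",cv2.resize(im[180:380,240:480],None,fx=3,fy=3)[:,:,::-1])
E
```

```text
time: 21.2
position: [0.3998, -0.229, 0.1185]
tool_rot: [-0.446, -3.104, -0.001]
ft_force: [-0.4, -0.1, -0.6]
grip_width: 0.264
grip_force: 40.0
time: 21.82
position: [0.4008, -0.2318, 0.0881]
tool_rot: [-0.451, -3.108, 0.0]
ft_force: [-0.1, 0.2, -1.6]
grip_width: 0.265
grip_force: 40.0
time: 22.45
position: [0.4013, -0.2318, 0.0887]
tool_rot: [0.45, 3.109, 0.0]
ft_force: [-0.3, 0.4, -0.1]
grip_width: 0.519
grip_force: 0.0
time: 23.08
position: [0.4837, -0.2306, 0.2124]
tool_rot: [-0.446, -3.11, 0.004]
ft_force: [-0.8, -0.6, -0.9]
grip_width: 0.599
grip_force: 0.0
[ 0.48157779 -0.2313685   0.21197077] [ 0.011 -0.044  0.021  0.041  0.021  0.008 -0.002]
LM (array([ 0.40057067, -0.23131863]), np.float64(0.0007001037445195854), 514)
```

View pics/w8.png

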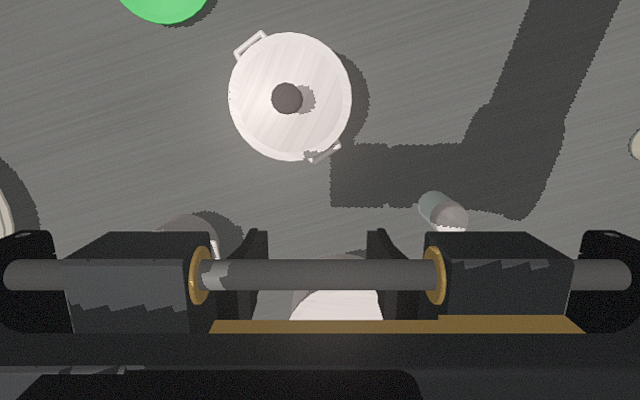

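View pics/s8.png

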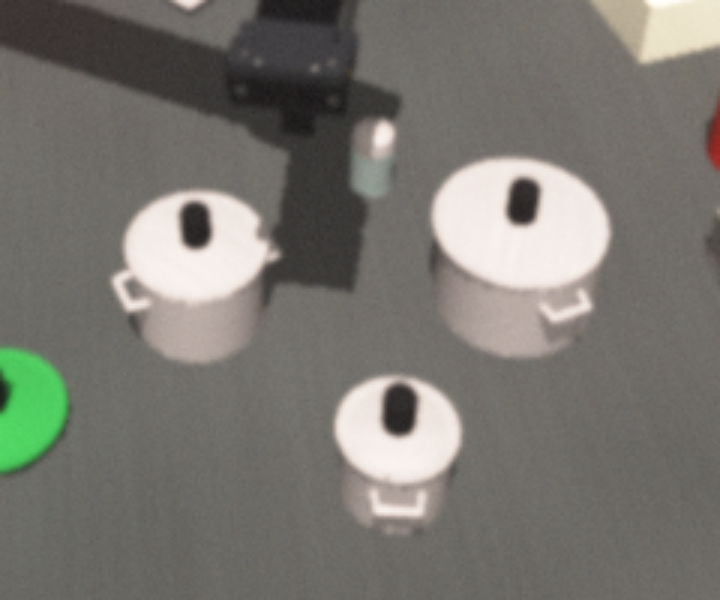

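All three lids sit level on their own pots in both views: medium at (290,97) in the wrist image, and flat discs with upright knobs in the side image. The arm is clear, so I'm handing in.

```bash
python3 -c "
from bench import *
print(close_job())"
```

```text
the job is handed in; nothing more can be done
None
```

I put each round lid on the pot of its size; in the last camera views all three sat centred and level, and I handed the job in at about 23 s (no verdict was returned).

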